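# Find the rattling tin and hold it out

## Robot

A 7-joint arm with a two-finger parallel gripper is mounted at the origin on a cart in front of the work surface, level with it; the furniture and walls round the work are solid. World frame = base frame: x ahead of the robot, y to its left, z up, the work surface at z = 0. Lengths are in m, angles in rad, forces in N, time in s.
With the tool pointing down it reaches from about 0.4 to 0.85 m from the base axis. Payload 6.9 kg.
Tool frame: the origin (TCP) lies midway between the tips of the shut fingers; the grasp point (between the pads) lies robot.hold_point_z behind it (robot.hold_point_z is the distance from the TCP to the grasp point, in m); z points along the fingers, y is the line along which they close (so a half turn about z gives the same grasp; the last joint's range is limited). The gripper opens to 85 mm and grips with 20 to 120 N. Pads are 22 mm wide; open, the fingers measure 114 mm over their backs; the gripper's body (76 mm by 85 mm) begins 54 mm behind the grasp point. The pads swing forward as they close: fully open they stand 13 mm farther back than shut.
Start: joints at [1.371, 0.507, -0.238, 1.5, 0.126, 1.149, -0.155], TCP at [0.188, -0.596, 0.231] pointing down, gripper open.
Joint ranges: [-3.08, 3.08], [-0.24, 2.05], [-1.43, 1.35], [0, 2.5], [-1.52, 4.66], [0.17, 1.96], [-2.89, 2.89]. Speed limits (rad/s): [2.39, 2.39, 3.14, 3.14, 3.14, 3.14, 3.14].

## Interface

Orientations are given as a rotation vector (axis times angle).
In Python, from plant import robot gives the robot as it stands.
- The arm moves only by the tool send_rows, never from a script. Its argument "moves" is one flat list of numbers, 7 for each row, row after row: the finger opening in cm, from 0 to 8.54, then the shift along the tool's x, y, z in cm, then the turn, a rotation vector about the tool's x, y, z in rad. In form: [jaw, x, y, z, wx, wy, wz, jaw, x, y, z, wx, wy, wz, ...]. A call has 1 to 8 rows; each row is the pose to reach, as a shift and turn from the pose commanded when the call began, along the tool's axes at that moment; what a row does not reach only later rows make up. A row lasts 1/10 s, in which the tool goes at most 50 mm and 8.59 degrees, less where a joint would pass 70% of its speed; a pose out of reach is approached as far as the arm can. A call with a gripper value outside its range is refused whole. The fingers move at their own pace and stop on an object; "squeeze" is the grip in N (left out, the last holds). Time passes only in rows, so rows that repeat a pose let the fingers close. It gives the time, the measured TCP pose, the force, the opening and the grip force at its end, in the units of the state.
- robot.read_state(): the state, without advancing time (a new reading comes with each control period).
- robot.read_camera(name): name is "scene" or "side" or "wrist"; returns a dict with "image" (420x560x3 uint8, red, green, blue), "camera_matrix" (3x3 intrinsics, pixels), "view" (4x4, takes a point from world to camera coordinates). Camera axes: x right, y down, z forward; pixel columns grow to the right and rows downward; lengths in m; the calibration is good to about 2 mm. A picture is of the moment at which its call begins. There is no depth.
- robot.job_done(): hands the job in; it is judged then, once.
Trained networks look in the newest picture that a camera, given by its name, has taken for a name from the list of things; names that differ only in an ending like _2 or _b are one class to them, and where a whole thing is asked for, a point or a joint stands for the part that bears it (a point fixed in the world has none). Each returns a list of dicts, best first, with "p" (0 to 1); they miss things now and then, are a little off and sometimes report something else, mostly with a low value. They report only what shows in the picture. A call takes as long as a camera call.
- robot.regions_of(camera, target): "region" (420x560 bool, what is visible of it) and "position" ([row, column] in pixels, amid what is visible of it).
The state is a dict: "time": time; "qpos": joint angles; "qd": joint speeds; "effort": joint torques, N m; "ee_pos": TCP position; "ee_rot": TCP orientation; "wrist_force": force on the tool from outside, world axes, zero at the start; "ft_torque": the same for the moment, N m; "finger_gap": opening from 0.0 (shut) to 1.0 (fully open); "finger_force": force on a finger pad.
Only numpy, scipy, OpenCV 4.12 (cv2) and the standard library are available. Lean on these libraries where they do the work, as an engineer would, in place of code of your own. Each camera call takes 0.05 s, during which the arm holds its last target. There are 200 camera calls.

## Task

One of the three closed steel tins on the wooden board has a loose drinks-chilling ball rolling about in it. Pick the tins up one at a time and shake or rock them end to end in the air to find the one that rattles (shake that one in any case, even if the other two were silent), setting each silent tin back flat where it stood. Then hold the rattling tin out level in the air over the middle of the round cork trivet, a good hand's breadth above it, and finish still holding it there; leave the other kitchen things undisturbed.

Things in the scene. Friction and masses are not known exactly. Their poses are not given: they have to be found in the camera images.
- tin_a: one of three closed oblong steel tins that look exactly alike, 140 (x) x 58 (y) x 62 (z) mm, straight-sided; origin at the centre of its underside, x along its length, z up. The tins stand flat on the board in a row from left to right, lengthways roughly away from the robot; each weighs 0.44 to 0.55 kg with contents: weight does not tell them apart.
- tin_b: one of three closed oblong steel tins that look exactly alike, 140 (x) x 58 (y) x 62 (z) mm, straight-sided; origin at the centre of its underside, x along its length, z up. In one tin (chosen at random) a 36 mm, 0.19 kg steel ball rolls 96 mm end to end. Tipped 20 degrees it rolls to the low end and stays there when levelled: the moment at the wrist then differs by 0.1 N m between ends.
- tin_c: one of three closed oblong steel tins that look exactly alike, 140 (x) x 58 (y) x 62 (z) mm, straight-sided; origin at the centre of its underside, x along its length, z up. Two tins are packed tight, nothing moves in them. Grip lightly (20 to 30 N) across the width at mid length in the upper half, about 44 mm up: squeezed hard they twist in the fingers.
- board: pale wooden board, 150 (x) x 360 (y) x 12 mm, fixed on the steel cover of the cooker; the tins stand on it, one in each third; origin at the centre of its underside
- trivet: round cork trivet with a darker middle, 140 mm across, 8 mm thick, lying fixed on the white worktop to the right of the tins; origin at the centre of its underside
- honey: bystander: honey jar, 55 mm across, 86 mm tall, loose, standing behind the tins; origin at the centre of its underside
- garlic: bystander: garlic bulb, 53 mm, loose, behind the tins; origin under its centre
- spice_jar: bystander: small glass spice jar, 44 mm across, 99 mm tall, loose, behind and right of the tins; origin at the centre of its underside
- lemon: bystander: lemon, 83 x 58 x 58 mm, loose, behind and left of the tins; origin under its centre
- timer: bystander: wind-up egg timer, 55 mm across, 56 mm tall, loose, left of the tins; origin at the centre of its underside

How it is judged:
By the outcome, as a careful person would: the job done as asked, in the order asked, and still so for the second after the job is handed in, while the arm keeps its last pose, push and grip.
It also fails if it takes over 72 s, if anything falls off the work surface, if the arm or the gripper's body presses on something with over 40 N, if the wrist force passes 120 N, or if a joint passes its speed limit or range.

## Working session

There is one attempt and no reset: what is moved stays moved. The work goes in short steps, Python scripts to look and compute and a tool call to move; the robot and the scene stay as the last step left them, time stands still between calls to the robot, and variables do not carry over. Pictures are saved under pics/ and viewed, at most 10 in all, crops included, and the job is handed in when it is done.

Besides the shell and the picture viewer there is one more tool, called after "Emit:" as name(argument=value, ...), one argument or row to a line, values as JSON. send_rows: Moves the arm, as the interface text tells. Its arguments: {"type":"object","properties":{"moves":{"type":"array","items":{"type":"number"}},"squeeze":{"type":"number"}},"required":["moves"]}

```bash
mkdir -p pics; ls; cat > h.py <<'E'
from plant import robot
import numpy as np, cv2
from scipy.spatial.transform import Rotation as R
def ray(c,px,z):
    K=c["camera_matrix"];V=c["view"];Rm=V[:3,:3];t=V[:3,3]
    o=-Rm.T@t;d=Rm.T@np.linalg.inv(K)@np.array([px[1],px[0],1.]);return o+d*(z-o[2])/d[2]
def proj(c,p):
    q=c["view"][:3,:3]@np.array(p)+c["view"][:3,3];q=c["camera_matrix"]@q;return q[:2]/q[2]
def rel(p,rot):
    "shift in cm and turn in tool axes to reach TCP p, orientation Rotation rot"
    s=robot.read_state();r0=R.from_rotvec(s["ee_rot"])
    return np.round(r0.inv().apply(np.array(p)-s["ee_pos"])*100,2),np.round((r0.inv()*rot).as_rotvec(),3)
E
python3 - <<'E'
from h import *
s=robot.read_state();print(s, robot.hold_point_z)
ims=[]
for n in ["scene","side"]:
    c=robot.read_camera(n);ims.append(c["image"])
    cv2.imwrite(f"pics/{n}0.png",c["image"][:,:,::-1])
    print(n,"cam at",-c["view"][:3,:3].T@c["view"][:3,3])
    for t,z in [("tin_a",.074),("board",.012),("trivet",.008),("honey",.05),("timer",.03),("lemon",.03),("garlic",.03),("spice_jar",.05)]:
        for r in robot.regions_of(n,t)[:4]:
            if r["p"]>.3:
                line=[t,round(r["p"],2),np.round(r["position"]),np.round(ray(c,r["position"],z),3)]
                print(*line,r["region"].sum())
E
```

```text
pics
{'time': 0.0, 'qpos': array([ 1.37046985,  0.50834386, -0.23751965,  1.50111301,  0.12567129,
        1.14892075, -0.15477258]), 'qd': array([-0.00100608,  0.00023131, -0.0009236 , -0.00082503,  0.00049959,
        0.00020412,  0.00077835]), 'effort': array([ 9.67068736e-04, -6.20606589e+01, -2.18585238e+00, -2.49656135e+01,
        1.29035645e-02,  1.22250241e-02, -1.88864612e-05]), 'ee_pos': array([ 0.18795554, -0.59554225,  0.2304326 ]), 'ee_rot': array([-3.10317276e+00, -4.78291171e-01,  4.47121995e-04]), 'wrist_force': array([-0.1091689 , -0.83216886,  1.11876264]), 'ft_torque': array([-0.0047154 , -0.05467138, -0.02856628]), 'finger_force': 0.0, 'finger_gap': 0.9998803158260064} 0.0187
scene cam at [-0.15834713  0.86084134  0.52873566]
tin_a 0.95 [239. 285.] [0.478 0.293 0.074] 2067
tin_a 0.94 [222. 332.] [0.475 0.161 0.074] 1918
tin_a 0.93 [249. 226.] [0.515 0.407 0.074] 2272
board 0.72 [258. 265.] [0.525 0.304 0.012] 2520
trivet 0.91 [209. 382.] [ 0.544 -0.101  0.008] 1047
honey 0.74 [199. 250.] [0.725 0.194 0.05 ] 787
timer 0.71 [291. 164.] [0.522 0.539 0.03 ] 929
lemon 0.6 [232. 187.] [0.696 0.389 0.03 ] 525
garlic 0.84 [218. 224.] [0.708 0.282 0.03 ] 340
spice_jar 0.89 [181. 275.] [0.78  0.067 0.05 ] 626
spice_jar 0.7 [197. 250.] [0.736 0.185 0.05 ] 739
side cam at [ 0.61635285 -0.74121183  0.60528794]
tin_a 0.65 [231. 233.] [0.537 0.064 0.074] 2096
tin_a 0.65 [176. 246.] [0.555 0.332 0.074] 1150
tin_a 0.59 [201. 239.] [0.542 0.195 0.074] 1445
board 0.81 [247. 256.] [0.587 0.089 0.012] 1292
board 0.36 [308. 237.] [ 0.554 -0.109  0.012] 3049
trivet 0.82 [305. 237.] [ 0.553 -0.097  0.008] 2994
honey 0.84 [214. 325.] [0.753 0.174 0.05 ] 818
honey 0.68 [198. 239.] [0.538 0.254 0.05 ] 1469
timer 0.48 [161. 238.] [0.52  0.531 0.03 ] 185
lemon 0.77 [184. 302.] [0.712 0.373 0.03 ] 420
garlic 0.49 [206. 308.] [0.717 0.248 0.03 ] 173
spice_jar 0.73 [238. 342.] [0.779 0.069 0.05 ] 912
```

```bash
python3 - <<'E'
from h import *
a=cv2.imread("pics/scene0.png");b=cv2.imread("pics/side0.png")
cv2.imwrite("pics/v1.png",cv2.resize(a[130:340,120:420],(800,560),interpolation=cv2.INTER_CUBIC))
cv2.imwrite("pics/v2.png",cv2.resize(b[130:360,120:420],(783,600),interpolation=cv2.INTER_CUBIC))
c1=robot.read_camera("scene");c2=robot.read_camera("side")
def tri(p1,p2):
    P=[c["camera_matrix"]@c["view"][:3] for c in(c1,c2)]
    X=cv2.triangulatePoints(P[0],P[1],np.array(p1[::-1],float),np.array(p2[::-1],float));return (X[:3]/X[3]).ravel().round(3)
for p,q in [((249,226),(176,246)),((239,285),(201,239)),((222,332),(231,233)),((209,382),(305,237)),((199,250),(214,325)),((181,275),(238,342)),((232,187),(184,302))]: print(tri(p,q))
E
```

```text
[0.551 0.384 0.05 ]
[0.534 0.248 0.04 ]
[0.529 0.108 0.041]
[ 0.549 -0.102  0.008]
[0.75  0.178 0.041]
[0.779 0.067 0.051]
[0.711 0.382 0.023]
```

View pics/v1.png

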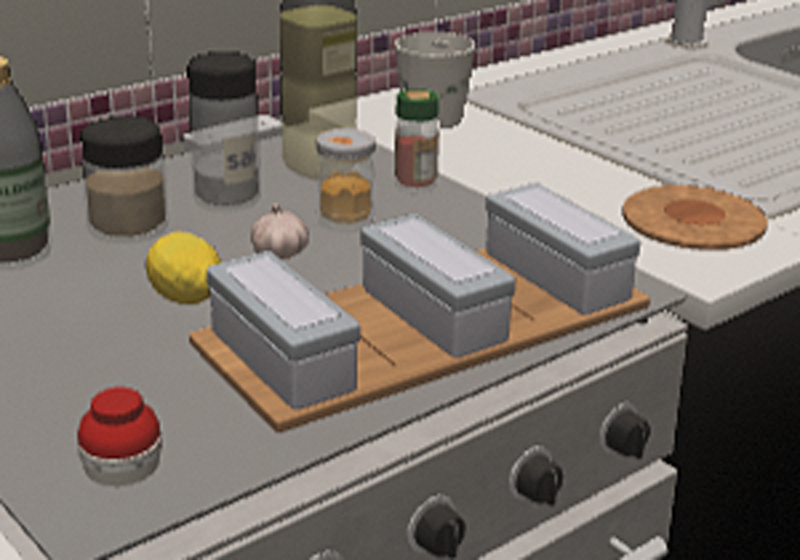

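View pics/v2.png

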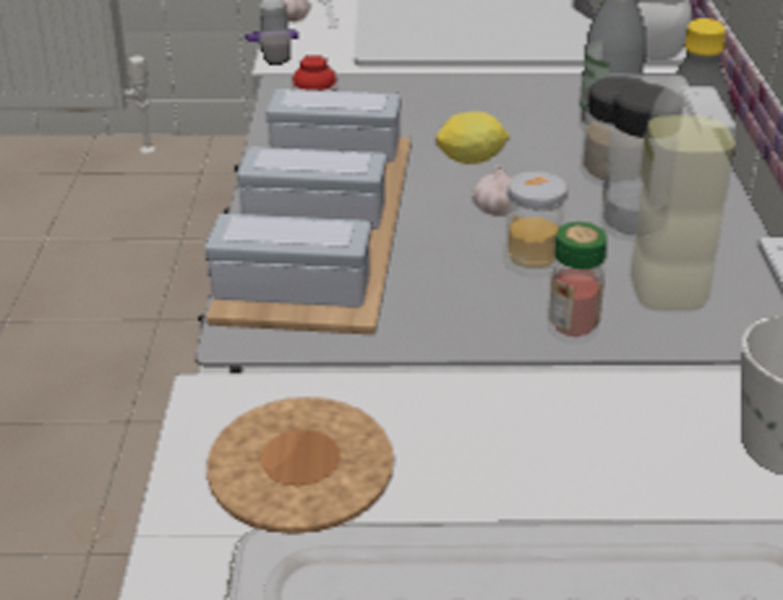

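```bash
python3 - <<'E'
from h import *
c1=robot.read_camera("scene");c2=robot.read_camera("side")
f=800/300
T={"L":[(209,283),(266,253),(360,333),(292,354)],"M":[(361,238),(420,214),(514,282),(453,302)],"R":[(486,203),(542,184),(637,243),(578,262)]}
for k,v in T.items():
    P=np.array([ray(c1,(y/f+130,x/f+120),.072) for x,y in v]);print(k,P.mean(0).round(3),P[:,:2].round(3).tolist(),[round(np.linalg.norm(P[i]-P[(i+1)%4]),3) for i in range(4)])
    d=P[0]+P[1]-P[2]-P[3];print("yaw",np.degrees(np.arctan2(d[1],d[0])).round(1))
g=783/300
T={"L":[(269,103),(278,91),(401,95),(398,124)],"M":[(240,180),(252,150),(385,152),(383,185)],"R":[(208,245),(221,216),(370,220),(366,263)]}
for k,v in T.items():
    P=np.array([ray(c2,(y/g+130,x/g+120),.072) for x,y in v]);print(k,P.mean(0).round(3),P[:,:2].round(3).tolist())
print(robot.read_state()["qpos"])
print((R.from_rotvec(robot.read_state()["ee_rot"]).as_matrix()).round(3))
E
```

```text
L [0.537 0.395 0.072] [[0.596, 0.42], [0.612, 0.357], [0.468, 0.375], [0.473, 0.429]] [np.float64(0.064), np.float64(0.146), np.float64(0.054), np.float64(0.123)]
yaw -6.0
M [0.526 0.256 0.072] [[0.588, 0.281], [0.595, 0.213], [0.458, 0.235], [0.462, 0.293]] [np.float64(0.068), np.float64(0.139), np.float64(0.058), np.float64(0.127)]
yaw -7.4
R [0.514 0.129 0.072] [[0.578, 0.153], [0.579, 0.085], [0.446, 0.108], [0.452, 0.172]] [np.float64(0.068), np.float64(0.135), np.float64(0.064), np.float64(0.128)]
yaw -9.3
L [0.559 0.38  0.072] [[0.487, 0.381], [0.495, 0.411], [0.63, 0.401], [0.626, 0.329]]
M [0.545 0.238 0.072] [[0.475, 0.211], [0.48, 0.272], [0.613, 0.267], [0.611, 0.201]]
R [0.53  0.111 0.072] [[0.46, 0.096], [0.465, 0.145], [0.599, 0.137], [0.597, 0.067]]
[ 1.37050796  0.50746586 -0.23760744  1.50021707  0.1256943   1.1488836
 -0.15478312]
[[ 0.954  0.301  0.   ]
 [ 0.301 -0.954  0.   ]
 [ 0.     0.    -1.   ]]
```

```bash
cat >> h.py <<'E'
def down(yawdeg):
    a=np.radians(yawdeg);c,s=np.cos(a),np.sin(a)
    return R.from_matrix([[c,s,0],[s,-c,0],[0,0,-1]])
E
python3 - <<'E'
from h import *
print(rel([.50,.122,.28],down(-6)))
E
```

```text
(array([ 51.36, -59.08,  -4.87]), array([ 0.   , -0.   ,  0.411]))
```

Emit:
send_rows(
  moves=[8.5,51.4,-59.1,-4.9,0,0,0.41,8.5,51.4,-59.1,-4.9,0,0,0.41,8.5,51.4,-59.1,-4.9,0,0,0.41,8.5,51.4,-59.1,-4.9,0,0,0.41,8.5,51.4,-59.1,-4.9,0,0,0.41,8.5,51.4,-59.1,-4.9,0,0,0.41,8.5,51.4,-59.1,-4.9,0,0,0.41,8.5,51.4,-59.1,-4.9,0,0,0.41],
  squeeze=25,
)

```text
time: 1.9
ee_pos: [0.3478, -0.228, 0.2568]
ee_rot: [3.137, -0.164, 0.001]
wrist_force: [1.2, -0.1, -1.0]
finger_gap: 0.995
finger_force: 0.0
```

```bash
python3 - <<'E'
from h import *
print(rel([.50,.122,.28],down(-6)), robot.read_state()["qpos"].round(2))
E
```

```text
(array([ 11.5 , -36.39,  -2.34]), array([ 0.001, -0.001,  0.   ])) [ 0.78  0.16 -0.3   1.96  0.06  1.03 -1.22]
```

Emit:
send_rows(
  moves=[8.5,11.5,-36.4,-2.3,0,0,0,8.5,11.5,-36.4,-2.3,0,0,0,8.5,11.5,-36.4,-2.3,0,0,0,8.5,11.5,-36.4,-2.3,0,0,0,8.5,11.5,-36.4,-2.3,0,0,0,8.5,11.5,-36.4,-2.3,0,0,0,8.5,11.5,-36.4,-2.3,0,0,0,8.5,11.5,-36.4,-2.3,0,0,0],
)

```text
time: 2.7
ee_pos: [0.5003, 0.1242, 0.2797]
ee_rot: [-3.136, 0.159, -0.002]
wrist_force: [0.4, -0.6, -0.3]
finger_gap: 0.995
finger_force: 0.0
```

```bash
python3 - <<'E'
from h import *
c=robot.read_camera("wrist");im=c["image"].copy()
s=robot.read_state();print(s["ee_pos"],s["ee_rot"],s["qpos"].round(2),"cam",-c["view"][:3,:3].T@c["view"][:3,3],c["view"][:3,:3].round(2).tolist())
for n in ("tin_a","trivet"):
  for r in robot.regions_of("wrist",n):
    if r["p"]<.3: continue
    m=r["region"].astype(np.uint8);rr=cv2.minAreaRect(cv2.findNonZero(m));b=cv2.boxPoints(rr)
    cv2.polylines(im,[b.astype(int)],True,(255,0,0))
    for z in(.06,.074):
        P=np.array([ray(c,(y,x),z) for x,y in b]);print(n,r["p"],rr[0],z,P.mean(0).round(3),P[:,:2].round(3).tolist())
cv2.imwrite("pics/w1.png",im[:,:,::-1])
E
```

```text
[0.50138267 0.12877704 0.27993776] [-3.13225789  0.15230392 -0.00320701] [ 0.1   0.33 -0.54  1.7   0.18  1.16 -2.16] cam [0.57875617 0.11626627 0.42291747] [[-0.1, -1.0, -0.0], [-0.95, 0.09, 0.31], [-0.31, 0.03, -0.95]]
tin_a 0.94 (166.28643798828125, 153.68824768066406) 0.06 [0.538 0.244 0.06 ] [[0.612, 0.269], [0.609, 0.199], [0.465, 0.214], [0.467, 0.293]]
tin_a 0.94 (166.28643798828125, 153.68824768066406) 0.074 [0.54  0.239 0.074] [[0.61, 0.263], [0.608, 0.196], [0.469, 0.21], [0.471, 0.286]]
tin_a 0.87 (283.5, 154.49996948242188) 0.06 [0.524 0.114 0.06 ] [[0.456, 0.153], [0.599, 0.136], [0.593, 0.079], [0.45, 0.088]]
tin_a 0.87 (283.5, 154.49996948242188) 0.074 [0.527 0.114 0.074] [[0.461, 0.152], [0.598, 0.135], [0.592, 0.08], [0.455, 0.089]]
tin_a 0.69 (45.554054260253906, 151.3243408203125) 0.06 [0.554 0.377 0.06 ] [[0.626, 0.41], [0.63, 0.322], [0.483, 0.338], [0.476, 0.439]]
tin_a 0.69 (45.554054260253906, 151.3243408203125) 0.074 [0.555 0.367 0.074] [[0.624, 0.398], [0.628, 0.314], [0.487, 0.33], [0.48, 0.426]]
trivet 0.76 (454.57568359375, 112.35406494140625) 0.06 [ 0.552 -0.072  0.06 ] [[0.57, 0.016], [0.631, -0.087], [0.54, -0.162], [0.467, -0.056]]
trivet 0.76 (454.57568359375, 112.35406494140625) 0.074 [ 0.553 -0.065  0.074] [[0.571, 0.02], [0.629, -0.079], [0.541, -0.151], [0.471, -0.05]]
```

View pics/w1.png

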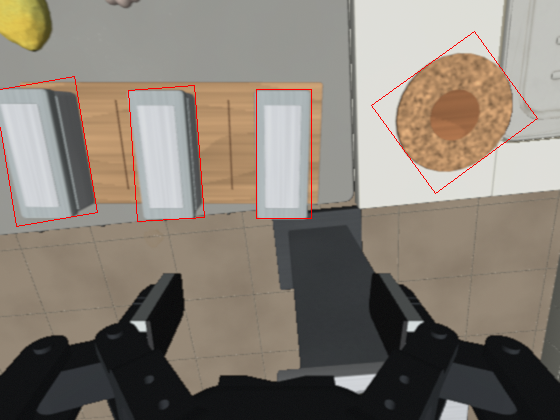

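```bash
python3 - <<'E'
from h import *
print(rel([.527,.114,.14],down(-5.5)),rel([.527,.114,.035],down(-5.5)))
E
```

```text
(array([ 2.8 ,  0.61, 13.92]), array([-0.001,  0.   , -0.004])) (array([ 2.81,  0.62, 24.42]), array([-0.001,  0.   , -0.004]))
```

Emit:
send_rows(
  moves=[8.5,2.8,0.6,5,0,0,0,8.5,2.8,0.6,10,0,0,0,8.5,2.8,0.6,15,0,0,0,8.5,2.8,0.6,18.5,0,0,0,8.5,2.8,0.6,21.5,0,0,0,8.5,2.8,0.6,24.4,0,0,0,8.5,2.8,0.6,24.4,0,0,0,8.5,2.8,0.6,24.4,0,0,0],
)

```text
time: 3.65
ee_pos: [0.5267, 0.1103, 0.0357]
ee_rot: [3.137, -0.165, -0.001]
wrist_force: [-0.1, -0.3, 0.4]
finger_gap: 0.993
finger_force: 0.0
```

```bash
python3 - <<'E'
from h import *
s=robot.read_state();print(s["ee_pos"],s["wrist_force"],s["ft_torque"])
for n in("side","wrist"):
  c=robot.read_camera(n);im=c["image"]
  cv2.imwrite(f"pics/g1{n}.png",im[:,:,::-1])
a=cv2.imread("pics/g1side.png")[150:290,160:340];b=cv2.imread("pics/g1wrist.png")
cv2.imwrite("pics/g1.png",np.hstack([cv2.resize(a,(400,311)),cv2.resize(b,(400,311))]))
E
```

```text
[0.52665569 0.11028252 0.03573661] [-0.08085059 -0.29283655  0.44271427] [-0.02983685 -0.01190114 -0.02542124]
```

View pics/g1.png

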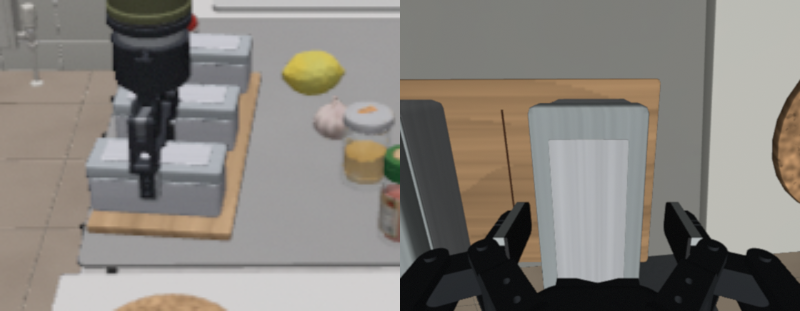

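```bash
python3 - <<'E'
from h import *
c=robot.read_camera("side");k=2.222
for x,y in [(93,210),(222,213)]: print(ray(c,(y/k+150,x/k+160),.012).round(4))
print(proj(c,[.5267,.1103-.045,.048]), ((proj(c,[.5267,.1103-.045,.048])-[160,150])*k).round(0))
im=cv2.imread("pics/g1side.png")[190:260,190:275];cv2.imwrite("pics/z.png",cv2.resize(im,None,fx=8,fy=8,interpolation=cv2.INTER_CUBIC))
E
```

```text
[0.4595 0.101  0.012 ]
[0.5949 0.0945 0.012 ]
[228.76926578 240.38150796] [153. 201.]
```

View pics/z.png

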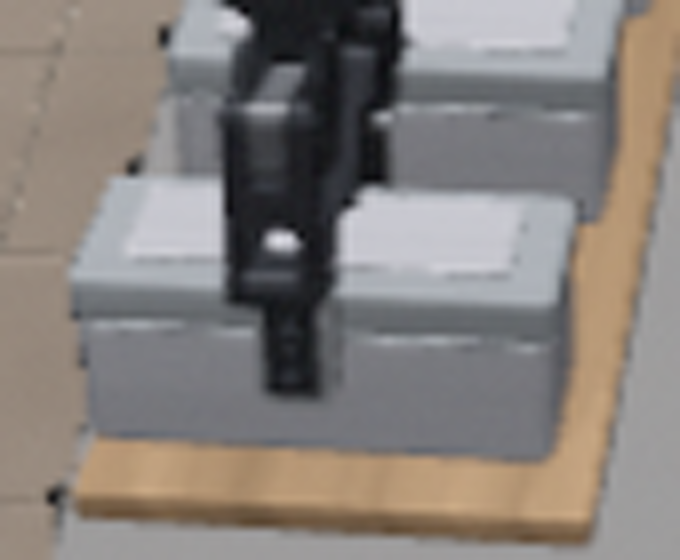

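Emit:
send_rows(
  moves=[8.5,0.6,-0.3,0,0,0,0,8.5,0.6,-0.3,0,0,0,0,4,0.6,-0.3,0,0,0,0,4,0.6,-0.3,0,0,0,0,4,0.6,-0.3,0,0,0,0,4,0.6,-0.3,0,0,0,0,4,0.6,-0.3,0,0,0,0,4,0.6,-0.3,0,0,0,0],
  squeeze=28,
)

```text
time: 4.6
ee_pos: [0.5331, 0.1139, 0.0356]
ee_rot: [-3.137, 0.163, -0.001]
wrist_force: [-1.0, 0.3, 5.7]
finger_gap: 0.68
finger_force: 30.8
```

Emit:
send_rows(
  moves=[4,0.6,-0.3,-1,0,0,0,4,0.6,-0.3,-3,0,0,0,4,0.6,-0.3,-6,0,0,0,4,0.6,-0.3,-10,0,0,0,4,0.6,-0.3,-13,0,0,0,4,0.6,-0.3,-14,0,0,0,4,0.6,-0.3,-14,0,0,0,4,0.6,-0.3,-14,0,0,0],
)

```text
time: 5.4
ee_pos: [0.5383, 0.1153, 0.1734]
ee_rot: [3.136, -0.164, -0.004]
wrist_force: [-0.5, 0.2, -4.9]
finger_gap: 0.676
finger_force: 32.5
```

```bash
cat > t.py <<'E'
from h import *
s=robot.read_state();q=R.from_rotvec(s["ee_rot"])
print(round(s["time"],2),"pos",s["ee_pos"].round(4),"F",s["wrist_force"].round(2),"toolT",q.inv().apply(s["ft_torque"]).round(3),"tilt",q.as_matrix()[:,2].round(3),round(float(s["finger_force"]),1))
E
python3 t.py
```

```text
5.4 pos [0.5383 0.1153 0.1734] F [-0.47  0.17 -4.94] toolT [-0.017  0.085  0.037] tilt [-0.003 -0.001 -1.   ] 32.5
```

Emit:
send_rows(
  moves=[4,0,0,0,0,0.15,0,4,0,0,0,0,0.3,0,4,0,0,0,0,0.45,0,4,0,0,0,0,0.45,0,4,0,0,0,0,0.45,0,4,0,0,0,0,0.45,0,4,0,0,0,0,0.45,0,4,0,0,0,0,0.45,0],
)

```text
time: 6.2
ee_pos: [0.54, 0.1156, 0.1749]
ee_rot: [3.036, -0.161, 0.693]
wrist_force: [-0.4, 0.1, -4.3]
finger_gap: 0.677
finger_force: 33.2
```

Emit:
send_rows(
  moves=[4,0,0,0,0,-0.15,0,4,0,0,0,0,-0.3,0,4,0,0,0,0,-0.45,0,4,0,0,0,0,-0.45,0,4,0,0,0,0,-0.45,0,4,0,0,0,0,-0.45,0,4,0,0,0,0,-0.45,0,4,0,0,0,0,-0.45,0],
)

```text
time: 7.0
ee_pos: [0.5385, 0.1165, 0.1755]
ee_rot: [3.137, -0.161, 0.001]
wrist_force: [0.2, 0.7, -4.9]
finger_gap: 0.677
finger_force: 33.2
```

```bash
python3 t.py
```

```text
7.0 pos [0.5385 0.1165 0.1755] F [ 0.17  0.68 -4.93] toolT [ 0.03   0.056 -0.019] tilt [ 0.001 -0.001 -1.   ] 33.2
```

Emit:
send_rows(
  moves=[4,0,0,0,0,-0.15,0,4,0,0,0,0,-0.3,0,4,0,0,0,0,-0.45,0,4,0,0,0,0,-0.45,0,4,0,0,0,0,-0.45,0,4,0,0,0,0,-0.45,0,4,0,0,0,0,-0.45,0,4,0,0,0,0,-0.45,0],
)

```text
time: 7.8
ee_pos: [0.5391, 0.1164, 0.177]
ee_rot: [-3.037, 0.157, 0.689]
wrist_force: [0.3, 0.3, -4.8]
finger_gap: 0.677
finger_force: 35.0
```

Emit:
send_rows(
  moves=[4,0,0,0,0,0.15,0,4,0,0,0,0,0.3,0,4,0,0,0,0,0.45,0,4,0,0,0,0,0.45,0,4,0,0,0,0,0.45,0,4,0,0,0,0,0.45,0,4,0,0,0,0,0.45,0,4,0,0,0,0,0.45,0],
)

```text
time: 8.6
ee_pos: [0.54, 0.1159, 0.1749]
ee_rot: [-3.137, 0.165, 0.001]
wrist_force: [-0.2, 0.0, -4.6]
finger_gap: 0.671
finger_force: 36.0
```

```bash
python3 t.py
```

```text
8.6 pos [0.54   0.1159 0.1749] F [-0.18  0.04 -4.58] toolT [-0.007  0.035  0.001] tilt [-0.001  0.    -1.   ] 36.0
```

```bash
cat > t.py <<'E'
from h import *
T=[];F=[]
for i in range(8):
    robot.read_camera("wrist");s=robot.read_state();q=R.from_rotvec(s["ee_rot"]);T.append(q.inv().apply(s["ft_torque"]));F.append(s["wrist_force"])
T=np.array(T);print(round(s["time"],2),"pos",s["ee_pos"].round(4),"F",np.mean(F,0).round(2),"toolT",T.mean(0).round(3),"sd",T.std(0).round(3),"tilt",q.as_matrix()[:,2].round(3))
E
python3 t.py
```

```text
9.0 pos [0.5393 0.116  0.1752] F [ 0.2   0.14 -4.79] toolT [-0.001  0.035 -0.005] sd [0.021 0.034 0.036] tilt [-0.  0. -1.]
```

Emit:
send_rows(
  moves=[4,0,0,0,0,0.15,0,4,0,0,0,0,0.3,0,4,0,0,0,0,0.45,0,4,0,0,0,0,0.45,0,4,0,0,0,0,0.45,0,4,0,0,0,0,0.45,0,4,0,0,0,0,0.45,0,4,0,0,0,0,0.45,0],
)

```text
time: 9.8
ee_pos: [0.5402, 0.1156, 0.1754]
ee_rot: [3.036, -0.161, 0.695]
wrist_force: [0.1, -1.0, -4.9]
finger_gap: 0.678
finger_force: 36.0
```

Emit:
send_rows(
  moves=[4,0,0,0,0,-0.15,0,4,0,0,0,0,-0.3,0,4,0,0,0,0,-0.45,0,4,0,0,0,0,-0.45,0,4,0,0,0,0,-0.45,0,4,0,0,0,0,-0.45,0,4,0,0,0,0,-0.45,0],
)

```text
time: 10.5
ee_pos: [0.5384, 0.1162, 0.1752]
ee_rot: [3.137, -0.162, 0.001]
wrist_force: [-0.5, 0.1, -4.9]
finger_gap: 0.677
finger_force: 35.9
```

```bash
python3 t.py; python3 - <<'E'
from h import *
print(rel([.5331,.1139,.0356],down(-5.9)))
c=robot.read_camera("side");cv2.imwrite("pics/s2.png",c["image"][60:300,130:370,::-1])
E
```

```text
10.9 pos [0.5392 0.1162 0.1755] F [-0.05  0.05 -5.14] toolT [0.009 0.028 0.007] sd [0.032 0.029 0.021] tilt [ 0. -0. -1.]
(array([-0.59,  0.29, 13.99]), array([ 0.   , -0.   , -0.001]))
```

View pics/s2.png

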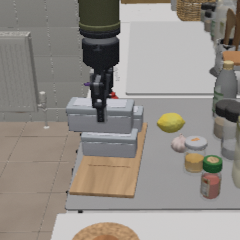

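Emit:
send_rows(
  moves=[4,-0.6,0.3,4,0,0,0,4,-0.6,0.3,8,0,0,0,4,-0.6,0.3,11,0,0,0,4,-0.6,0.3,12.5,0,0,0,4,-0.6,0.3,13.3,0,0,0,4,-0.6,0.3,13.7,0,0,0,4,-0.6,0.3,14,0,0,0,4,-0.6,0.3,14,0,0,0],
)

```text
time: 11.75
ee_pos: [0.5336, 0.1139, 0.036]
ee_rot: [-3.137, 0.164, -0.002]
wrist_force: [-0.3, -0.5, -4.9]
finger_gap: 0.674
finger_force: 36.2
```

Emit:
send_rows(
  moves=[8.5,0,0,0,0,0,0,8.5,0,0,0,0,0,0,8.5,0,0,0,0,0,0,8.5,0,0,0,0,0,0,8.5,0,0,-3,0,0,0,8.5,0,0,-7,0,0,0,8.5,0,0,-12,0,0,0,8.5,0,0,-14,0,0,0],
)

```text
time: 12.55
ee_pos: [0.5346, 0.1146, 0.1797]
ee_rot: [-3.135, 0.163, -0.009]
wrist_force: [0.1, -0.2, -0.1]
finger_gap: 0.994
finger_force: 0.0
```

```bash
python3 - <<'E'
from h import *
print(rel([.51,.244,.25],down(-6)))
E
```

```text
(array([ -3.75, -12.63,  -7.02]), array([-0.002, -0.005,  0.001]))
```

Emit:
send_rows(
  moves=[8.5,-3.7,-12.6,-7,0,0,0,8.5,-3.7,-12.6,-7,0,0,0,8.5,-3.7,-12.6,-7,0,0,0,8.5,-3.7,-12.6,-7,0,0,0,8.5,-3.7,-12.6,-7,0,0,0],
)

```text
time: 13.05
ee_pos: [0.509, 0.244, 0.2458]
ee_rot: [-3.137, 0.159, -0.002]
wrist_force: [-0.4, -0.4, -0.7]
finger_gap: 0.995
finger_force: 0.0
```

```bash
cat > look.py <<'E'
from h import *
for i in range(3): c=robot.read_camera("wrist")
im=c["image"].copy();s=robot.read_state();print(s["ee_pos"])
for r in robot.regions_of("wrist","tin_a"):
    if r["p"]<.3: continue
    m=r["region"].astype(np.uint8);h=cv2.convexHull(cv2.findNonZero(m));rr=cv2.minAreaRect(h);b=cv2.boxPoints(rr)
    cv2.polylines(im,[b.astype(int)],True,(255,0,0))
    W=np.array([ray(c,(y,x),.072)[:2] for x,y in h[:,0]]).astype(np.float32);q=cv2.minAreaRect(W*1000);print(round(r["p"],2),np.round(rr[0]),"world mm",np.round(q[0],1),np.round(q[1],1),round(q[2],1))
cv2.imwrite("pics/wl%d.png"%(s["time"]*100),im[:,:,::-1]);print("pics/wl%d.png"%(s["time"]*100))
E
python3 look.py
```

```text
[0.50954645 0.24089866 0.2444016 ]
0.72 [399. 154.] world mm [527.9 121.1] [ 70.3 138.3] 84.0
0.72 [269. 156.] world mm [539.2 244.1] [ 58.2 139.7] 84.4
0.67 [133. 154.] world mm [554.5 374.8] [ 73.5 138.1] 84.2
pics/wl1320.png
```

```bash
python3 - <<'E'
from h import *
print(rel([.542,.243,.035],down(-5.7)))
E
```

```text
(array([ 3.22, -0.59, 20.94]), array([ 0.002,  0.001, -0.007]))
```

View pics/wl1320.png

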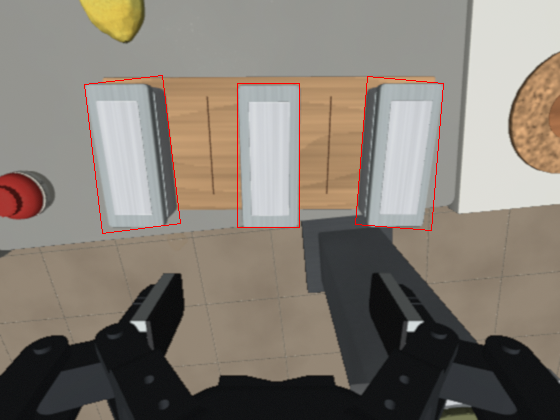

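Emit:
send_rows(
  moves=[8.5,3.2,-0.6,5,0,0,0,8.5,3.2,-0.6,10,0,0,0,8.5,3.2,-0.6,13,0,0,0,8.5,3.2,-0.6,15.5,0,0,0,8.5,3.2,-0.6,18,0,0,0,8.5,3.2,-0.6,20.9,0,0,0,8.5,3.2,-0.6,20.9,0,0,0,8.5,3.2,-0.6,20.9,0,0,0],
)

```text
time: 14.05
ee_pos: [0.5418, 0.2445, 0.0361]
ee_rot: [3.136, -0.165, -0.002]
wrist_force: [-0.1, 0.2, 0.0]
finger_gap: 0.996
finger_force: 0.0
```

```bash
python3 - <<'E'
from h import *
c=robot.read_camera("wrist");robot.read_camera("side");print(rel([.542,.243,.0355],down(-5.7)),robot.read_state()["ee_pos"])
r=robot.regions_of("wrist","tin_a")
for q in r[:3]:
    if q["p"]>.4:
        h=cv2.convexHull(cv2.findNonZero(q["region"].astype(np.uint8)));W=np.array([ray(c,(y,x),.074)[:2] for x,y in h[:,0]]).astype(np.float32)*1000
        print(q["p"],W.min(0),W.max(0),cv2.minAreaRect(W))
E
```

```text
(array([-0.04,  0.25,  0.21]), array([-0.001, -0.002, -0.006])) [0.54268946 0.24547614 0.03760417]
0.79 [529.5565 309.8349] [621.8644  358.90607] ((570.8903198242188, 325.1256408691406), (33.923744201660156, 101.23033905029297), 69.26898956298828)
0.76 [502.41208 132.04181] [605.4599  178.27121] ((552.1551513671875, 160.6736602783203), (107.3512191772461, 40.64873123168945), 9.185258865356445)
0.73 [509.19843 210.84349] [613.4539 274.8314] ((562.1749877929688, 242.54559326171875), (55.680885314941406, 101.06607055664062), 84.24422454833984)
```

Emit:
send_rows(
  moves=[4,0,0.1,0,0,0,0,4,0,0.1,0,0,0,0,4,0,0.1,0,0,0,0,4,0,0.1,0,0,0,0,4,0,0.1,0,0,0,0,4,0,0.1,0,0,0,0],
  squeeze=28,
)

```text
time: 14.8
ee_pos: [0.5422, 0.2445, 0.0373]
ee_rot: [-3.137, 0.164, -0.002]
wrist_force: [-0.2, -1.6, 6.4]
finger_gap: 0.672
finger_force: 31.3
```

Emit:
send_rows(
  moves=[4,0,0,-1,0,0,0,4,0,0,-3,0,0,0,4,0,0,-6,0,0,0,4,0,0,-10,0,0,0,4,0,0,-13,0,0,0,4,0,0,-14,0,0,0,4,0,0,-14,0,0,0],
)

```text
time: 15.5
ee_pos: [0.542, 0.2446, 0.1772]
ee_rot: [-3.137, 0.164, -0.003]
wrist_force: [-0.2, 0.4, -5.8]
finger_gap: 0.674
finger_force: 32.6
```

Emit:
send_rows(
  moves=[4,0,0,0,0,0.15,0,4,0,0,0,0,0.3,0,4,0,0,0,0,0.45,0,4,0,0,0,0,0.45,0,4,0,0,0,0,0.45,0,4,0,0,0,0,0.45,0,4,0,0,0,0,0.45,0,4,0,0,0,0,0.45,0],
)

```text
time: 16.3
ee_pos: [0.5427, 0.2433, 0.1758]
ee_rot: [3.036, -0.165, 0.693]
wrist_force: [0.3, 0.1, -5.6]
finger_gap: 0.673
finger_force: 33.4
```

Emit:
send_rows(
  moves=[4,0,0,0,0,-0.15,0,4,0,0,0,0,-0.3,0,4,0,0,0,0,-0.45,0,4,0,0,0,0,-0.45,0,4,0,0,0,0,-0.45,0,4,0,0,0,0,-0.45,0],
)

```text
time: 16.9
ee_pos: [0.5421, 0.2433, 0.1758]
ee_rot: [-3.137, 0.168, 0.0]
wrist_force: [-1.0, 0.5, -5.6]
finger_gap: 0.673
finger_force: 33.3
```

```bash
python3 t.py
```

```text
17.3 pos [0.5413 0.2449 0.1766] F [ 0.09  0.37 -5.35] toolT [ 0.023 -0.002 -0.009] sd [0.019 0.025 0.019] tilt [ 0.001 -0.    -1.   ]
```

Emit:
send_rows(
  moves=[4,0,0,0,0,-0.15,0,4,0,0,0,0,-0.3,0,4,0,0,0,0,-0.45,0,4,0,0,0,0,-0.45,0,4,0,0,0,0,-0.45,0,4,0,0,0,0,-0.45,0,4,0,0,0,0,-0.45,0,4,0,0,0,0,-0.45,0],
)

```text
time: 18.1
ee_pos: [0.5413, 0.2451, 0.1781]
ee_rot: [-3.037, 0.156, 0.689]
wrist_force: [0.3, -0.7, -5.0]
finger_gap: 0.673
finger_force: 35.4
```

Emit:
send_rows(
  moves=[4,0,0,0,0,0.15,0,4,0,0,0,0,0.3,0,4,0,0,0,0,0.45,0,4,0,0,0,0,0.45,0,4,0,0,0,0,0.45,0,4,0,0,0,0,0.45,0],
)

```text
time: 18.7
ee_pos: [0.5425, 0.2444, 0.1771]
ee_rot: [-3.137, 0.165, -0.001]
wrist_force: [1.1, 0.6, -5.6]
finger_gap: 0.675
finger_force: 37.5
```

```bash
python3 t.py
```

```text
19.1 pos [0.5419 0.2443 0.1759] F [ 0.02 -0.24 -5.54] toolT [ 0.011  0.022 -0.02 ] sd [0.009 0.025 0.027] tilt [-0.001  0.    -1.   ]
```

Middle is silent too (0.00 vs 0.02 N m). Setting it back.

Emit:
send_rows(
  moves=[4,0,0,4,0,0,0,4,0,0,8,0,0,0,4,0,0,11,0,0,0,4,0,0,12.5,0,0,0,4,0,0,13.3,0,0,0,4,0,0,13.7,0,0,0,4,0,0,14,0,0,0,4,0,0,14.05,0,0,0],
)

```text
time: 19.9
ee_pos: [0.5422, 0.2448, 0.0373]
ee_rot: [-3.137, 0.164, -0.002]
wrist_force: [-4.8, -1.8, 4.8]
finger_gap: 0.673
finger_force: 38.9
```

Emit:
send_rows(
  moves=[8.5,0,0,0,0,0,0,8.5,0,0,0,0,0,0,8.5,0,0,0,0,0,0,8.5,0,0,0,0,0,0,8.5,0,0,-3,0,0,0,8.5,0,0,-7,0,0,0,8.5,0,0,-12,0,0,0,8.5,0,0,-14,0,0,0],
)

```text
time: 20.7
ee_pos: [0.5433, 0.2456, 0.1805]
ee_rot: [-3.134, 0.163, -0.009]
wrist_force: [-0.3, 0.6, -0.8]
finger_gap: 0.993
finger_force: 0.0
```

```bash
python3 - <<'E'
from h import *
print(rel([.52,.375,.25],down(-6)))
E
```

```text
(array([ -3.62, -12.65,  -6.92]), array([-0.004, -0.005,  0.001]))
```

Emit:
send_rows(
  moves=[8.5,-3.6,-12.6,-7,0,0,0,8.5,-3.6,-12.6,-7,0,0,0,8.5,-3.6,-12.6,-7,0,0,0,8.5,-3.6,-12.6,-7,0,0,0,8.5,-3.6,-12.6,-7,0,0,0],
)

```text
time: 21.2
ee_pos: [0.5184, 0.3748, 0.246]
ee_rot: [-3.137, 0.16, -0.001]
wrist_force: [-0.2, -0.7, -0.3]
finger_gap: 0.998
finger_force: 0.0
```

```bash
python3 look.py; python3 - <<'E'
from h import *
robot.read_camera("side");print(robot.read_state()["ee_pos"],rel([.556,.376,.0365],down(-5.7)))
E
```

```text
[0.51954781 0.37149688 0.24486294]
0.77 [259. 152.] world mm [554.5 383.6] [ 58.4 139.5] 84.2
0.76 [398. 151.] world mm [540.5 252. ] [ 69.6 139.8] 84.4
0.65 [513. 150.] world mm [528.7 131.6] [ 90.4 139.6] 84.8
pics/wl2135.png
[0.51958508 0.37168217 0.24506793] (array([ 3.59, -0.85, 20.85]), array([ 0.002,  0.001, -0.007]))
```

Emit:
send_rows(
  moves=[8.5,3.6,-1.4,5,0,0,0,8.5,3.6,-1.4,10,0,0,0,8.5,3.6,-1.4,13,0,0,0,8.5,3.6,-1.4,15.5,0,0,0,8.5,3.6,-1.4,18,0,0,0,8.5,3.6,-1.4,20.8,0,0,0,8.5,3.6,-1.4,20.8,0,0,0,8.5,3.6,-1.4,20.8,0,0,0],
)

```text
time: 22.25
ee_pos: [0.5564, 0.3829, 0.0377]
ee_rot: [3.136, -0.165, -0.001]
wrist_force: [1.2, -0.7, 0.3]
finger_gap: 0.991
finger_force: 0.0
```

```bash
python3 - <<'E'
from h import *
c=robot.read_camera("wrist");robot.read_camera("side");print(rel([.556,.383,.0365],down(-5.8)),robot.read_state()["ee_pos"])
for q in robot.regions_of("wrist","tin_a")[:3]:
    if q["p"]>.4:
        h=cv2.convexHull(cv2.findNonZero(q["region"].astype(np.uint8)));W=np.array([ray(c,(y,x),.074)[:2] for x,y in h[:,0]]).astype(np.float32)*1000
        print(q["p"],W.min(0),W.max(0),cv2.minAreaRect(W))
E
```

```text
(array([-0.12,  0.11,  0.29]), array([-0.002, -0.002, -0.004])) [0.55726914 0.38398087 0.03944733]
0.82 [522.7638  349.46198] [628.8325  413.80295] ((576.3134155273438, 381.35369873046875), (55.16526412963867, 102.75418853759766), 84.2705307006836)
0.69 [515.2716  268.79205] [618.732   311.50864] ((565.0665893554688, 296.0640869140625), (107.00932312011719, 37.97672653198242), 9.169556617736816)
```

Emit:
send_rows(
  moves=[4,0,0,0.2,0,0,0,4,0,0,0.2,0,0,0,4,0,0,0.2,0,0,0,4,0,0,0.2,0,0,0,4,0,0,0.2,0,0,0,4,0,0,0.2,0,0,0],
  squeeze=28,
)

```text
time: 23.0
ee_pos: [0.5566, 0.3837, 0.0366]
ee_rot: [-3.137, 0.164, -0.001]
wrist_force: [-1.0, -1.2, 5.8]
finger_gap: 0.672
finger_force: 32.6
```

Emit:
send_rows(
  moves=[4,0,0,-1,0,0,0,4,0,0,-3,0,0,0,4,0,0,-6,0,0,0,4,0,0,-10,0,0,0,4,0,0,-14,0,0,0,4,0,0,-16,0,0,0,4,0,0,-16,0,0,0],
)

```text
time: 23.7
ee_pos: [0.5572, 0.3849, 0.1994]
ee_rot: [-3.134, 0.163, -0.007]
wrist_force: [-0.0, 0.2, -4.3]
finger_gap: 0.675
finger_force: 31.9
```

Emit:
send_rows(
  moves=[4,0,0,0,0,0.15,0,4,0,0,0,0,0.3,0,4,0,0,0,0,0.45,0,4,0,0,0,0,0.45,0,4,0,0,0,0,0.45,0,4,0,0,0,0,0.45,0,4,0,0,0,0,0.45,0,4,0,0,0,0,0.45,0],
)

```text
time: 24.5
ee_pos: [0.5574, 0.3826, 0.1955]
ee_rot: [3.035, -0.162, 0.694]
wrist_force: [0.0, 0.5, -4.9]
finger_gap: 0.677
finger_force: 33.3
```

Emit:
send_rows(
  moves=[4,0,0,0,0,-0.15,0,4,0,0,0,0,-0.3,0,4,0,0,0,0,-0.45,0,4,0,0,0,0,-0.45,0,4,0,0,0,0,-0.45,0,4,0,0,0,0,-0.45,0],
)

```text
time: 25.1
ee_pos: [0.556, 0.3836, 0.1955]
ee_rot: [-3.137, 0.164, -0.0]
wrist_force: [-0.5, -0.6, -4.4]
finger_gap: 0.676
finger_force: 33.6
```

```bash
python3 t.py
```

```text
25.5 pos [0.5558 0.3842 0.1961] F [-0.11 -0.28 -4.89] toolT [ 0.004  0.035 -0.003] sd [0.03  0.018 0.013] tilt [ 0.001  0.    -1.   ]
```

Emit:
send_rows(
  moves=[4,0,0,0,0,-0.15,0,4,0,0,0,0,-0.3,0,4,0,0,0,0,-0.45,0,4,0,0,0,0,-0.45,0,4,0,0,0,0,-0.45,0,4,0,0,0,0,-0.45,0,4,0,0,0,0,-0.45,0,4,0,0,0,0,-0.45,0],
)

```text
time: 26.3
ee_pos: [0.5555, 0.3847, 0.1981]
ee_rot: [-3.036, 0.155, 0.689]
wrist_force: [0.4, -0.4, -5.1]
finger_gap: 0.674
finger_force: 35.9
```

Emit:
send_rows(
  moves=[4,0,0,0,0,0.15,0,4,0,0,0,0,0.3,0,4,0,0,0,0,0.45,0,4,0,0,0,0,0.45,0,4,0,0,0,0,0.45,0,4,0,0,0,0,0.45,0],
)

```text
time: 26.9
ee_pos: [0.557, 0.3835, 0.1967]
ee_rot: [-3.137, 0.165, -0.001]
wrist_force: [0.4, -0.3, -5.3]
finger_gap: 0.676
finger_force: 35.9
```

```bash
python3 t.py; python3 - <<'E'
from h import *
c=robot.read_camera("side");cv2.imwrite("pics/s3.png",cv2.resize(c["image"][40:300,130:370,::-1],None,fx=2,fy=2))
print(rel([.555,.38,.25],down(-6)),rel([.55,-.101,.25],down(-6)))
E
```

```text
27.3 pos [0.5566 0.3835 0.1953] F [ 0.37  0.28 -5.23] toolT [-0.022  0.005  0.01 ] sd [0.025 0.03  0.031] tilt [-0.001 -0.    -1.   ]
(array([-0.11,  0.37, -5.45]), array([0., 0., 0.])) (array([ 4.42, 48.26, -5.45]), array([0., 0., 0.]))
```

View pics/s3.png

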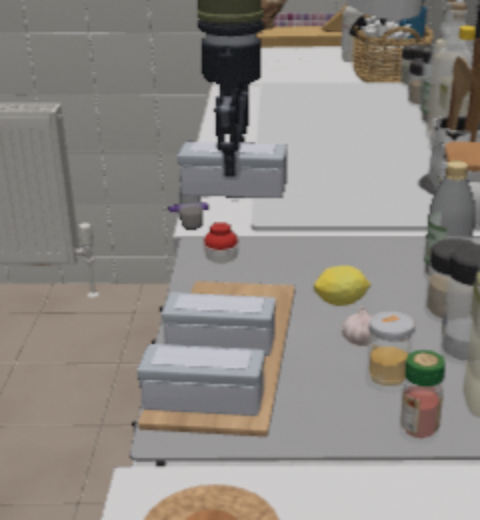

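None stands out yet (third: 0.035 vs 0.005 N m). Repeating on this tin with a bigger tip, longer hold and slow levelling, and reading the moment while tipped too.

Emit:
send_rows(
  moves=[4,0,0,0,0,0.14,0,4,0,0,0,0,0.28,0,4,0,0,0,0,0.42,0,4,0,0,0,0,0.6,0,4,0,0,0,0,0.6,0,4,0,0,0,0,0.6,0,4,0,0,0,0,0.6,0,4,0,0,0,0,0.6,0],
)

```text
time: 28.15
ee_pos: [0.5557, 0.3846, 0.1957]
ee_rot: [2.969, -0.153, 0.917]
wrist_force: [0.1, -0.1, -5.1]
finger_gap: 0.676
finger_force: 36.1
```

```bash
python3 t.py
```

```text
28.55 pos [0.5568 0.383  0.1959] F [ 0.29  0.03 -4.69] toolT [-0.002 -1.127  0.01 ] sd [0.029 0.041 0.025] tilt [ 0.561 -0.059 -0.825]
```

Emit:
send_rows(
  moves=[4,0,0,0,0,-0.1,0,4,0,0,0,0,-0.2,0,4,0,0,0,0,-0.3,0,4,0,0,0,0,-0.4,0,4,0,0,0,0,-0.48,0,4,0,0,0,0,-0.54,0,4,0,0,0,0,-0.58,0,4,0,0,0,0,-0.6,0],
)

```text
time: 29.35
ee_pos: [0.5579, 0.3822, 0.1955]
ee_rot: [3.137, -0.168, -0.001]
wrist_force: [0.0, -0.2, -4.7]
finger_gap: 0.674
finger_force: 36.0
```

```bash
python3 t.py
```

```text
29.75 pos [0.5557 0.3842 0.196 ] F [ 0.13 -0.11 -5.02] toolT [0.031 0.089 0.   ] sd [0.02  0.07  0.018] tilt [ 0.  0. -1.]
```

Emit:
send_rows(
  moves=[4,0,0,0,0,-0.14,0,4,0,0,0,0,-0.28,0,4,0,0,0,0,-0.42,0,4,0,0,0,0,-0.6,0,4,0,0,0,0,-0.6,0,4,0,0,0,0,-0.6,0,4,0,0,0,0,-0.6,0,4,0,0,0,0,-0.6,0],
)

```text
time: 30.55
ee_pos: [0.5558, 0.3848, 0.1975]
ee_rot: [-2.969, 0.152, 0.913]
wrist_force: [-0.5, 0.7, -4.5]
finger_gap: 0.67
finger_force: 36.1
```

```bash
python3 t.py
```

```text
30.95 pos [0.5562 0.3838 0.1962] F [-0.13  0.31 -4.89] toolT [-0.005  1.151  0.005] sd [0.027 0.028 0.033] tilt [-0.561  0.059 -0.826]
```

Emit:
send_rows(
  moves=[4,0,0,0,0,0.1,0,4,0,0,0,0,0.2,0,4,0,0,0,0,0.3,0,4,0,0,0,0,0.4,0,4,0,0,0,0,0.48,0,4,0,0,0,0,0.54,0,4,0,0,0,0,0.58,0,4,0,0,0,0,0.6,0],
)

```text
time: 31.75
ee_pos: [0.5547, 0.3843, 0.1963]
ee_rot: [-3.137, 0.161, 0.0]
wrist_force: [-0.1, 0.8, -4.5]
finger_gap: 0.672
finger_force: 36.0
```

```bash
python3 t.py
```

```text
32.15 pos [0.5567 0.3833 0.1954] F [ 0.01  0.1  -5.18] toolT [-0.012 -0.109 -0.004] sd [0.023 0.052 0.036] tilt [-0.001 -0.    -1.   ]
```

```bash
python3 t.py
```

```text
32.55 pos [0.5563 0.3837 0.1957] F [-0.01  0.14 -4.94] toolT [ 0.008 -0.083  0.   ] sd [0.024 0.02  0.021] tilt [-0. -0. -1.]
```

The third tin now shows +0.09 versus −0.08 N m, which is close to the ball's full travel. One repeat to confirm.

Emit:
send_rows(
  moves=[4,0,0,0,0,0.14,0,4,0,0,0,0,0.28,0,4,0,0,0,0,0.42,0,4,0,0,0,0,0.6,0,4,0,0,0,0,0.6,0,4,0,0,0,0,0.6,0,4,0,0,0,0,0.6,0,4,0,0,0,0,0.6,0],
)

```text
time: 33.35
ee_pos: [0.5576, 0.3833, 0.1966]
ee_rot: [2.969, -0.158, 0.918]
wrist_force: [-0.3, -0.8, -4.7]
finger_gap: 0.672
finger_force: 36.1
```

Emit:
send_rows(
  moves=[4,0,0,0,0,-0.1,0,4,0,0,0,0,-0.2,0,4,0,0,0,0,-0.3,0,4,0,0,0,0,-0.4,0,4,0,0,0,0,-0.48,0,4,0,0,0,0,-0.54,0,4,0,0,0,0,-0.58,0,4,0,0,0,0,-0.6,0],
)

```text
time: 34.15
ee_pos: [0.5594, 0.3811, 0.1965]
ee_rot: [-3.136, 0.171, 0.0]
wrist_force: [0.3, 0.0, -4.6]
finger_gap: 0.675
finger_force: 36.1
```

Emit:
send_rows(
  moves=[4,0,0,0,0,0,0,4,0,0,0,0,0,0,4,0,0,0,0,0,0],
)

```text
time: 34.45
ee_pos: [0.5559, 0.384, 0.196]
ee_rot: [-3.137, 0.163, -0.001]
wrist_force: [-0.2, -0.8, -4.7]
finger_gap: 0.676
finger_force: 36.1
```

```bash
python3 t.py;python3 - <<'E'
from h import *
print(rel([.548,-.101,.23],down(-6)))
E
```

```text
34.85 pos [0.5561 0.3839 0.1958] F [-0.28  0.06 -4.93] toolT [-0.009  0.075  0.001] sd [0.026 0.019 0.034] tilt [ 0. -0. -1.]
(array([ 4.22, 48.31, -3.42]), array([ 0.   , -0.   ,  0.001]))
```

Confirmed: the left tin rattles. Carrying it to the trivet.

Emit:
send_rows(
  moves=[4,0.2,2,0,0,0,0,4,0.5,5.5,0,0,0,0,4,0.9,10,0,0,0,0,4,1.3,14.5,0,0,0,0,4,1.7,19,0,0,0,0,4,2.1,23.5,0,0,0,0,4,2.5,28,0,0,0,0,4,2.9,32.5,0,0,0,0],
)

```text
time: 35.65
ee_pos: [0.5512, 0.0557, 0.1962]
ee_rot: [-3.137, 0.163, -0.002]
wrist_force: [1.0, 0.7, -4.5]
finger_gap: 0.677
finger_force: 36.1
```

Emit:
send_rows(
  moves=[4,0.4,4.5,0,0,0,0,4,0.8,8.5,0,0,0,0,4,1.1,12,0,0,0,0,4,1.3,14.5,0,0,0,0,4,1.4,15.8,0,0,0,0,4,1.4,15.8,1.5,0,0,0,4,1.4,15.8,3,0,0,0,4,1.4,15.8,4,0,0,0],
)

```text
time: 36.45
ee_pos: [0.5487, -0.1, 0.155]
ee_rot: [-3.137, 0.162, 0.001]
wrist_force: [-0.5, 0.2, -5.4]
finger_gap: 0.675
finger_force: 36.0
```

```bash
python3 t.py;python3 - <<'E'
from h import *
print(rel([.5485,-.1,.153],down(-6)))
ims=[]
for n in("scene","side","wrist"):
    c=robot.read_camera(n)
    for r in robot.regions_of(n,"trivet")[:1]: print(n,r["p"],ray(c,r["position"],.008).round(3))
    ims.append(c["image"][:,:,::-1])
cv2.imwrite("pics/f.png",np.hstack([cv2.resize(ims[0][100:310,150:430],(400,300)),cv2.resize(ims[1][100:380,100:473],(400,300))]))
E
```

```text
36.85 pos [ 0.5492 -0.1011  0.1565] F [ 0.15 -0.1  -4.64] toolT [0.005 0.08  0.02 ] sd [0.032 0.035 0.022] tilt [ 0.001 -0.    -1.   ]
(array([-0.09, -0.1 ,  0.35]), array([-0.   , -0.001,  0.001]))
scene 0.62 [ 0.521 -0.07   0.008]
side 0.92 [ 0.551 -0.105  0.008]
wrist 0.6 [ 0.61  -0.106  0.008]
```

View pics/f.png

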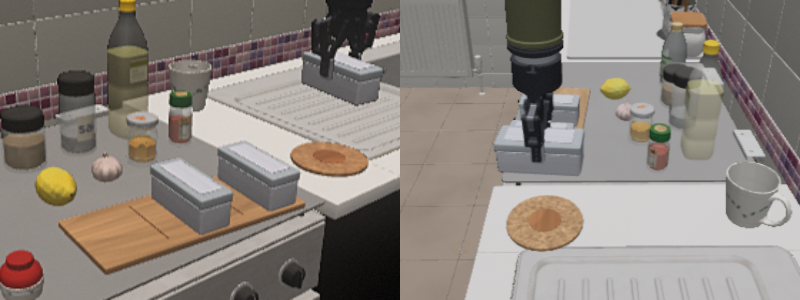

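The picture shows the tin held level above the trivet at about (340,75) left and (540,148) right. The other two tins stand on the board and the bystanders are in place.

```bash
python3 -c "
from h import *
print(robot.job_done())"
```

```text
the job is handed in; nothing more can be done
None
```

The left tin rattles: the moment at the wrist swung between about +0.08 and −0.08 N m when I tipped it each way. I'm holding it level about 12 cm above the middle of the trivet. The other two read silent only in a quicker tip that also missed the rattle in this one at first, so the pick rests on its repeated clear signal; both were set back where they stood, and the job was handed in at about 37 s.

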